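# Tip a carton into the scanning area and trigger the reader

### The job

Push the tall slim carton over with the fingertips, high on the face that looks away from the taped rectangle, so that it falls flat and lies wholly inside the tape; do not pick it up. Once it lies there, press the round scan button fully down and let it go. Leave the other things on the bench where they are, and finish clear of everything.

Things in the scene. Friction and masses are not known exactly. Their poses are not given: they have to be found in the camera images.
- zone: rectangle marked on the green bench top with white tape 12 mm wide, flat, nothing to bump into. Inside the tape it measures 250 mm along its x axis and 160 mm along its y axis. Origin at its centre on the bench top; its x axis points along the length, from the end where the tall carton stands to the far end; z up.
- carton_center (a point): tall slim cardboard carton, 45 mm thick (its x), 100 wide (y), 180 tall (z), 0.2 to 0.4 kg, loose, standing on its small end at one end of the taped rectangle. Point: its centre, 90 mm up. Its x axis points out of the broad face that looks along the rectangle, within 5 degrees of the rectangle's x; that face's lower edge stands 20 to 45 mm inside the tape. It tips over that edge beyond 14 degrees.
- foot_left (a point): lower corner, on the +y side, of the carton's broad face that looks along the taped rectangle (22.5 mm from its centre along x, 50 mm along y, 90 mm along z).
- foot_right (a point): lower corner, on the -y side, of the carton's broad face that looks along the taped rectangle (22.5 mm from its centre along x, 50 mm along y, 90 mm along z).
- top_left (a point): upper corner, on the +y side, of the carton's broad face that looks along the taped rectangle (22.5 mm from its centre along x, 50 mm along y, 90 mm along z).
- top_right (a point): upper corner, on the -y side, of the carton's broad face that looks along the taped rectangle (22.5 mm from its centre along x, 50 mm along y, 90 mm along z).
- scan (a joint): travel of the scan button: 0 when released, 0.006 m fully down; a spring brings it back, about 5 N hold it fully down. It counts as pressed beyond 0.004.
- scan_top (a point): centre of the top of the round black scan button, 34 mm across, in a round white collar on a fixed grey control box (110 x 80 x 40 mm high) on the bench, to the robot's right; it is pressed straight down.
- squat_carton: cardboard carton 85 x 70 x 75 mm tall, standing beside the taped rectangle, loose. Origin at the centre of its underside. Leave alone.
- tape_roll: roll of packing tape lying flat, 90 mm across, 48 mm high, on the robot's side of the taped rectangle, loose. Origin at the centre of its underside. Leave alone.
- clear_case: two stacked plastic parts cases as one piece, 100 x 70 x 45 mm high, loose. Origin at the centre of the underside. Leave alone.
- glue_bottle: white bottle with a black cap, 50 mm across, 130 mm tall, standing, loose. Origin at the centre of its underside. Leave alone.
- box_cutter: box cutter with retracted blade, lying, 150 mm long, 15 mm high, loose. Origin at the centre of its handle's underside. Leave alone.
Not all that is in view belongs to the job. Leave any blue, green or yellow look-alike of the part that bears carton_center alone.

How it is judged:
By the outcome, as a careful person would: the job done as asked, in the order asked, and still so for the second after the job is handed in, with the robot touching nothing.
It also fails if it takes over 38 s, if anything falls off the work surface, if the arm or the gripper's body presses on something with over 40 N, if the wrist force passes 120 N, or if a joint passes its speed limit or range.

### The arm

A 6-joint arm with a two-finger parallel gripper is mounted at the origin on the work surface. World frame = base frame: x ahead of the robot, y to its left, z up, the work surface at z = 0. Lengths are in m, angles in rad, forces in N, time in s.
With the tool pointing down it reaches from about 0.35 to 0.975 m from the base axis. Payload 4.9 kg.
Tool frame: the origin (TCP) lies midway between the tips of the shut fingers; the grasp point (between the pads) lies 19 mm behind it; z points along the fingers, y is the direction in which the jaws open and shut (so a half turn about z gives the same grasp; the last joint's range is limited). The gripper opens to 85 mm and grips with 20 to 120 N. Pads are 22 mm wide; open, the fingers measure 114 mm over their backs; the gripper's body (76 mm by 85 mm) begins 54 mm behind the grasp point. The pads swing forward as they close: fully open they stand 13 mm farther back than shut.
Start: joints at [1.205, 0.053, 1.613, -0, 1.476, -0.119], TCP at [0.153, 0.606, 0.231] pointing down, gripper open.
Joint ranges: [-3.01, 3.01], [-1.01, 2.22], [0.06, 2.58], [-1.02, 4.17], [0.09, 2.62], [-3.14, 3.14]. Speed limits (rad/s): [2.57, 2.57, 3.14, 3.14, 3.14, 3.14].

### API

Orientations are given as a rotation vector (axis times angle).
In Python, from station import ctrl gives the robot as it stands.
- The arm moves only by the shell command python3 -m jog 'ROWS' [FORCE]. ROWS is JSON, one flat list of numbers, 7 for each row, row after row: the opening, from 0 (shut) to 1 (fully open), then the shift along the tool's x, y, z in m, then the turn, a rotation vector about the tool's x, y, z in degrees. A call has 1 to 10 rows; each row shifts and turns the commanded pose from where the row before left it, along the tool's axes as they then stand; what a row does not reach is not made up. A row lasts 1/8 s, in which the tool goes at most 62.5 mm and 10.7 degrees, less where a joint would pass 70% of its speed; a pose out of reach is approached as far as the arm can. A call with a gripper value outside its range is refused whole. The fingers move at their own pace and stop on an object; FORCE is the grip in N (left out, the last holds). Time passes only in rows, so rows that do not move let the fingers close. It gives the time, the measured TCP pose, the force and the opening at its end, in the units of the state.
- ctrl.get_obs(): the state, without advancing time (a new reading comes with each control period).
- ctrl.get_image(name): name is "side" or "top" or "wrist"; returns a dict with "image" (420x560x3 uint8, blue, green, red), "camera_matrix" (3x3 intrinsics, pixels), "dist_coeffs" ([k1, k2, p1, p2, k3] as OpenCV has them; the pictures are not rectified), "rvec" (rotation vector, rad) and "tvec" (3), from world to camera coordinates, as OpenCV has them; the wrist camera has in their place "mount" (4x4, takes a point from camera to tool coordinates, whose origin is the TCP and whose axes are the flange's). Camera axes: x right, y down, z forward; pixel columns grow to the right and rows downward; lengths in m; the calibration is good to about 2 mm. A picture is of the moment at which its call begins: read the wrist's pose just before it. There is no depth.
- ctrl.finish_job(): hands the job in, once; it reports no verdict.
Trained networks look in a picture, given as the dict that the camera call returned (one of the last four; its "shot" number tells which), for a name from the list of things; names that differ only in an ending like _2 or _b are one class to them, and where a whole thing is asked for, a point or a joint stands for the part that bears it (a point fixed in the world has none). Each returns a list of dicts, best first, with "p" (0 to 1); they miss things now and then, are a little off and sometimes report something else, mostly with a low value. They report only what shows in the picture. A call takes as long as a camera call. They do not tell look-alikes from the thing itself.
- ctrl.boxes_of(target, picture): "box" ([centre column, centre row, width, height] in pixels, round what is visible of it).
The state is a dict: "t": time; "q": joint angles; "dq": joint speeds; "effort": joint torques, N m; "tool_pos": TCP position; "tool_rot": TCP orientation; "contact_force": force on the tool from outside, world axes, zero at the start; "wrist_torque": the same for the moment, N m; "opening": finger opening in m.
Only numpy, scipy, OpenCV 4.12 (cv2) and the standard library are available. Lean on these libraries where they do the work, as an engineer would, in place of code of your own. Each camera call takes 0.05 s, during which the arm holds its last target. There are 200 camera calls.

## Working session

There is one attempt and no reset: what is moved stays moved. The work goes in short steps, Python scripts to look and compute and a shell command to move; the robot and the scene stay as the last step left them, time stands still between calls to the robot, and variables do not carry over. Pictures are saved under pics/ and viewed, about 8 in all and at most 12, crops included, and the job is handed in when it is done.

```bash
mkdir -p pics; python3 - <<'E'
from station import ctrl
import cv2,numpy as np
o=ctrl.get_obs();print(o['t'],o['tool_pos'],o['tool_rot'],o['opening'])
for n in("side","top"):
    p=ctrl.get_image(n);cv2.imwrite(f"pics/{n}0.png",p['image'])
    print(n,p['rvec'],p['tvec'],p['camera_matrix'][0][0],p['dist_coeffs'])
    for t in("carton_center","zone","scan","squat_carton","tape_roll","clear_case","glue_bottle","box_cutter"):
        print(t,[(np.round(b['box']).astype(int).tolist(),round(b['p'],2)) for b in ctrl.boxes_of(t,p)][:4])
E
```

```text
0.0 [0.15247907 0.60548864 0.23005376] [-3.86695456e-01 -3.11721742e+00  3.04896662e-03] 0.08569733043145589
side [ 2.34418958 -0.32537736  0.11463553] [-0.50997772  0.22754123  1.41506628] 468.71389105264757 [-0.07692462  0.          0.          0.          0.        ]
carton_center [([341, 240, 24, 62], 0.84), ([289, 224, 33, 54], 0.74), ([218, 275, 46, 58], 0.63), ([269, 265, 28, 73], 0.59)]
zone [([278, 212, 80, 57], 0.92), ([315, 196, 24, 32], 0.74)]
scan [([292, 342, 15, 11], 0.49)]
squat_carton [([314, 196, 23, 34], 0.74)]
tape_roll [([233, 228, 30, 28], 0.65)]
clear_case [([361, 314, 41, 33], 0.63)]
glue_bottle [([254, 152, 21, 28], 0.92)]
box_cutter [([213, 168, 40, 9], 0.58)]
top [ 2.16075305 -2.15281766  0.08372099] [0.0388461  0.53928427 1.38139524] 487.32995936095364 [-0.10544636  0.          0.          0.          0.        ]
carton_center [([303, 191, 21, 42], 0.83), ([339, 146, 36, 47], 0.69), ([349, 228, 49, 36], 0.68), ([348, 282, 38, 45], 0.58)]
zone [([262, 198, 96, 68], 0.66)]
scan [([429, 230, 13, 13], 0.48)]
squat_carton [([250, 148, 35, 34], 0.82)]
tape_roll [([270, 250, 28, 30], 0.79)]
clear_case [([406, 157, 38, 37], 0.6)]
glue_bottle [([161, 198, 19, 16], 0.73), ([404, 159, 41, 38], 0.16)]
box_cutter [([156, 253, 15, 47], 0.7), ([260, 200, 95, 70], 0.49)]
```

```bash
python3 - <<'E'
import cv2,numpy as np
a=cv2.imread("pics/side0.png")[130:370,170:420];b=cv2.imread("pics/top0.png")[110:330,130:460]
cv2.imwrite("pics/sidec.png",cv2.resize(a,None,fx=2.5,fy=2.5,interpolation=cv2.INTER_CUBIC))
cv2.imwrite("pics/topc.png",cv2.resize(b,None,fx=2.4,fy=2.4,interpolation=cv2.INTER_CUBIC))
E
```

```text
(no output)
```

View pics/sidec.png

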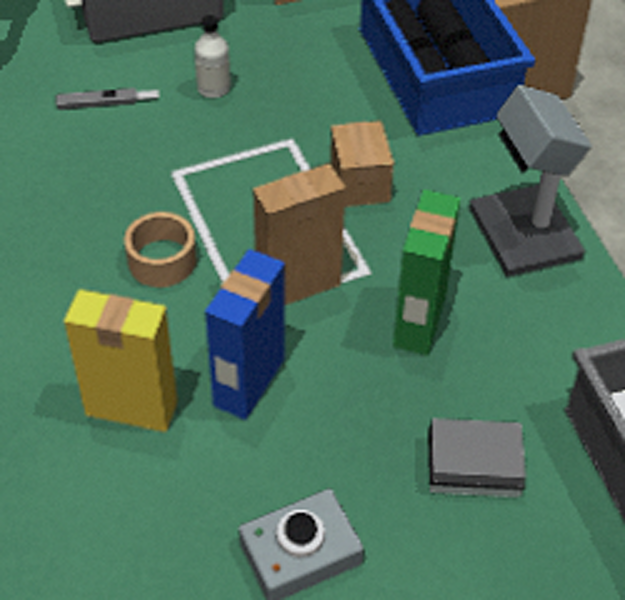

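View pics/topc.png

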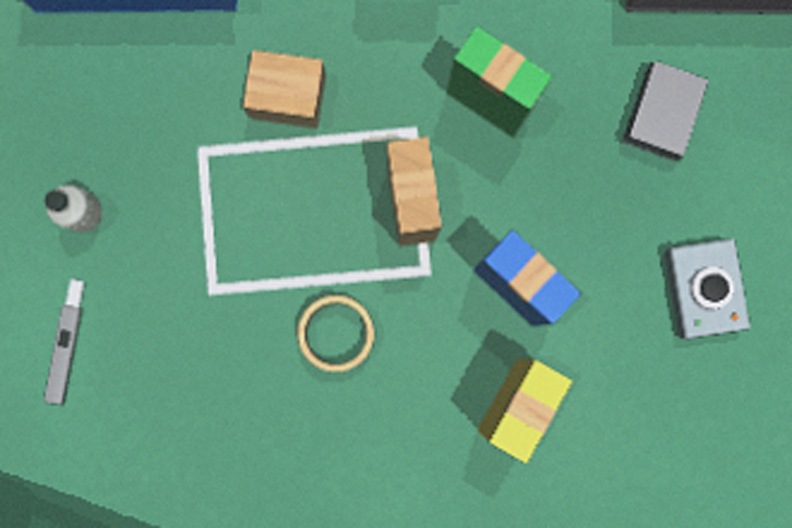

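The target is the plain brown carton at top px (303,191) and side px (290,224). Look-alikes are blue (349,228), yellow (349,282) and green (339,146) in the top view. Button is at about (427,230), and the crops already confirm the choice by colour. Next I'll locate them.

```bash
cat > h.py <<'E'
import cv2,numpy as np
def cam(p):
    R=cv2.Rodrigues(np.array(p['rvec'],float))[0];return R,np.array(p['tvec'],float).ravel(),np.array(p['camera_matrix'],float),np.array(p['dist_coeffs'],float)
def back(p,uv,z):
    R,t,K,d=cam(p);uv=np.array(uv,float).reshape(-1,1,2)
    n=cv2.undistortPoints(uv,K,d).reshape(-1,2);r=np.c_[n,np.ones(len(n))]@R;c=-R.T@t
    return c+r*((z-c[2])/r[:,2])[:,None]
def proj(p,X):
    R,t,K,d=cam(p);return cv2.projectPoints(np.array(X,float).reshape(-1,1,3),cv2.Rodrigues(R)[0],t,K,d)[0].reshape(-1,2)
E
python3 - <<'E'
from station import ctrl
from h import *
np.set_printoptions(precision=4,suppress=True)
T=ctrl.get_image("top");S=ctrl.get_image("side")
f=lambda l:np.array(l)/2.4+[130,110]
g=lambda l:np.array(l)/2.5+[170,130]
print("zone outer top\n",back(T,f([(198,147),(417,127),(431,274),(209,296)]),0)[:,:2])
print("zone outer side\n",back(S,g([(172,173),(293,139),(370,271)]),0)[:,:2])
print("carton top T\n",back(T,f([(388,141),(429,137),(441,232),(399,237)]),.18)[:,:2])
print("carton top S\n",back(S,g([(255,187),(334,167),(346,185),(268,208)]),.18)[:,:2])
print("foot back S\n",back(S,g([(343,287),(287,303)]),0)[:,:2])
print("blue\n",back(T,f([(513,230),(581,294),(551,325),(476,267)]),.18)[:,:2])
print("green\n",back(T,f([(475,27),(551,76),(526,108),(454,63)]),.18)[:,:2])
print("yellow\n",back(T,f([(534,358),(573,381),(526,463),(489,440)]),.18)[:,:2])
print("squat\n",back(T,f([(251,50),(323,59),(318,117),(244,110)]),.075)[:,:2])
print("roll",back(T,f([(336,333)]),.048),"btn",back(T,f([(714,288)]),.046),back(S,g([(301,528)]),.046))
print("bottle",back(T,f([(57,201)]),.13))
# segment brown top face in top view, white zone contour
hsv=cv2.cvtColor(T['image'],cv2.COLOR_BGR2HSV)
m=cv2.inRange(hsv,(8,60,120),(25,255,255))
n,l,st,c=cv2.connectedComponentsWithStats(m)
i=l[191,303];print(st[i]);r=cv2.minAreaRect(np.argwhere(l==i)[:,::-1].astype(np.float32));bp=cv2.boxPoints(r);print(r,back(T,bp,.18)[:,:2])
print(ctrl.get_obs()['t'])
E
```

```text
zone outer top
 [[ 0.634   0.2415]
 [ 0.6591 -0.0307]
 [ 0.4769 -0.0478]
 [ 0.4488  0.2244]]
zone outer side
 [[ 0.4552  0.2212]
 [ 0.638   0.2402]
 [ 0.6632 -0.0266]]
carton top T
 [[ 0.6104  0.0052]
 [ 0.6149 -0.0392]
 [ 0.5117 -0.0519]
 [ 0.5062 -0.0068]]
carton top S
 [[ 0.5174 -0.0091]
 [ 0.6164 -0.0033]
 [ 0.6206 -0.0358]
 [ 0.5229 -0.046 ]]
foot back S
 [[ 0.6213 -0.0423]
 [ 0.5452 -0.0474]]
blue
 [[ 0.514  -0.1291]
 [ 0.4456 -0.2012]
 [ 0.4125 -0.1688]
 [ 0.4742 -0.0892]]
green
 [[ 0.7372 -0.0899]
 [ 0.6826 -0.1722]
 [ 0.647  -0.1445]
 [ 0.6968 -0.0666]]
yellow
 [[ 0.3775 -0.1505]
 [ 0.3533 -0.1918]
 [ 0.267  -0.1414]
 [ 0.291  -0.1024]]
squat
 [[0.7383 0.1682]
 [0.7271 0.0824]
 [0.6572 0.0876]
 [0.6657 0.1753]]
roll [[0.4042 0.0659 0.048 ]] btn [[ 0.4582 -0.3821  0.046 ]] [[ 0.4653 -0.3745  0.046 ]]
bottle [[0.5505 0.3804 0.13  ]]
[291 167  23  41 689]
((301.8899841308594, 186.72999572753906), (38.749454498291016, 17.960512161254883), 81.8698959350586) [[ 0.6103  0.0088]
 [ 0.617  -0.0373]
 [ 0.5169 -0.0513]
 [ 0.5102 -0.0055]]
1.0
```

```bash
python3 -m jog '[0,0,0,-0.035,0,0,-10.3, 0,0,0,-0.035,0,0,-10.3, 0,-0.0241,-0.0531,0,0,0,0, 0,-0.0241,-0.0531,0,0,0,0, 0,-0.0241,-0.0531,0,0,0,0, 0,-0.0241,-0.0531,0,0,0,0, 0,-0.0241,-0.0531,0,0,0,0, 0,-0.0241,-0.0531,0,0,0,0, 0,-0.0241,-0.0531,0,0,0,0, 0,-0.0241,-0.0531,0,0,0,0]' 40
python3 -m jog '[0,-0.0241,-0.0531,0,0,0,0, 0,-0.0241,-0.0531,0,0,0,0, 0,-0.0241,-0.0531,0,0,0,0, 0,-0.0241,-0.0531,0,0,0,0, 0,-0.0241,-0.0531,0,0,0,0, 0,-0.0241,-0.0531,0,0,0,0, 0,0,0,0,0,0,0, 0,0,0,0,0,0,0]'
python3 - <<'E'
from station import ctrl
import numpy as np,cv2
o=ctrl.get_obs();print(o['tool_pos'],cv2.Rodrigues(np.array(o['tool_rot']))[0].round(3),o['contact_force'])
p=ctrl.get_image("wrist");cv2.imwrite("pics/w1.png",p['image'])
E
```

```text
t: 2.25
tool_pos: [0.3927, 0.2039, 0.3017]
tool_rot: [-0.177, 3.135, 0.001]
contact_force: [0.5, 0.1, 0.0]
opening: 0.0002
t: 3.25
tool_pos: [0.5714, -0.0946, 0.3011]
tool_rot: [0.176, -3.136, -0.001]
contact_force: [-0.1, -0.1, 0.1]
opening: 0.0
[ 0.57141079 -0.09458445  0.30111283] [[-0.994 -0.112 -0.001]
 [-0.112  0.994  0.001]
 [ 0.001  0.001 -1.   ]] [-0.13980445 -0.06900356  0.10175822]
```

View pics/w1.png

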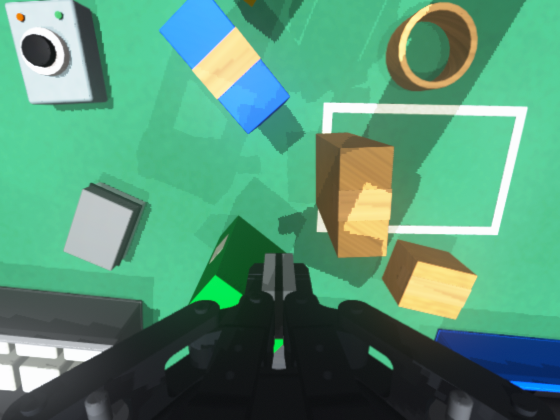

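The wrist picture shows the brown carton top at (340–392, 148–256), the zone tape around (325–526, 103–235), and the scan button at (38,48). I'll measure from this view.

```bash
cat >> h.py <<'E'
def wristp(p,o):
    M=np.eye(4);M[:3,:3]=cv2.Rodrigues(np.array(o['tool_rot'],float))[0];M[:3,3]=o['tool_pos']
    W=np.linalg.inv(M@np.array(p['mount']));q=dict(p);q['rvec']=cv2.Rodrigues(W[:3,:3])[0];q['tvec']=W[:3,3];return q
E
python3 - <<'E'
from station import ctrl
from h import *
np.set_printoptions(precision=4,suppress=True)
o=ctrl.get_obs();p=wristp(ctrl.get_image("wrist"),o)
print(back(p,[(340,148),(392,148),(386,256),(341,256)],.18)[:,:2])
print(back(p,[(325,103),(526,106),(498,234)],0)[:,:2])
print(back(p,[(38,48)],.046))
print("green",back(p,[(189,303)],.18),"blue",back(p,[(289,97),(249,132)],.18)[:,:2])
E
```

```text
[[ 0.5193 -0.0488]
 [ 0.5145 -0.0062]
 [ 0.6111  0.0097]
 [ 0.6157 -0.0313]]
[[ 0.4789 -0.0422]
 [ 0.4517  0.2266]
 [ 0.6348  0.2473]]
[[ 0.4576 -0.3843  0.046 ]]
green [[ 0.6814 -0.1684  0.18  ]] blue [[ 0.4846 -0.0954]
 [ 0.5149 -0.1244]]
```

```bash
python3 -m jog '[0,0,0,0.05,0,0,0, 0,0,0,0.05,0,0,0, 0,0,0,0.044,0,0,0, 0,0,0.014,0,0,0,0, 0,0,0.012,0,0,0,0, 0,0,0.008,0,0,0,0, 0,0,0.008,0,0,0,0, 0,0,0.01,0,0,0,0]'
python3 -m jog '[0,0,0.014,0,0,0,0, 0,0,0.018,0,0,0,0, 0,0,0.02,0,0,0,0, 0,0,0.022,0,0,0,0, 0,0,0.022,0,0,0,0, 0,0,0.01,0,0,0,0, 0,0,0,-0.03,0,0,0, 0,0,0,-0.06,0,0,0, 0,0,0,-0.06,0,0,0, 0,0,0,0,0,0,0]'
python3 - <<'E'
from station import ctrl
import cv2
for n in("top","side"):cv2.imwrite(f"pics/{n}2.png",cv2.resize(ctrl.get_image(n)['image'][100:340,130:460],None,fx=2.4,fy=2.4,interpolation=cv2.INTER_CUBIC))
E
```

```text
t: 4.35
tool_pos: [0.5663, -0.0426, 0.1585]
tool_rot: [-0.177, 3.135, -0.001]
contact_force: [-0.2, 0.6, 0.4]
opening: -0.0001
t: 5.6
tool_pos: [0.5564, 0.0625, 0.3149]
tool_rot: [-0.176, 3.124, -0.002]
contact_force: [-0.7, -1.4, -0.5]
opening: -0.0003
```

View pics/side2.png

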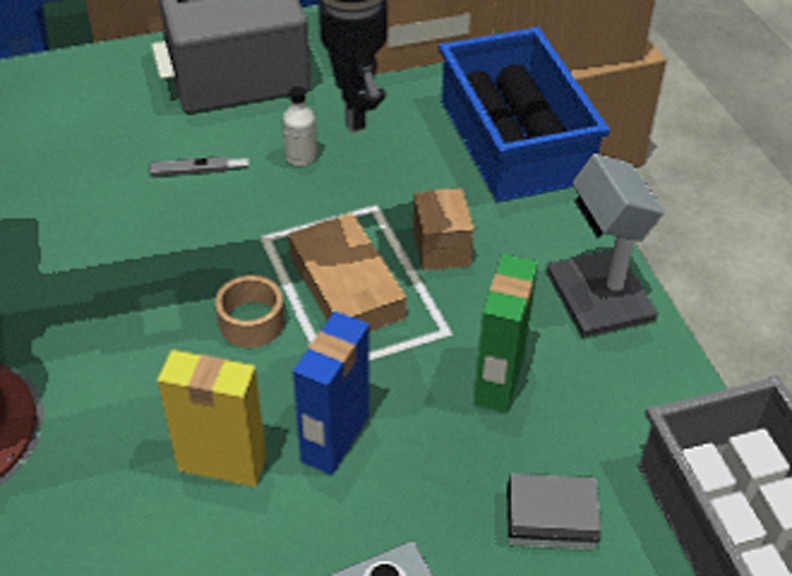

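The side view shows the carton lying flat inside the tape, at crop px (290–406, 215–325). I'll check the margins numerically and plan the button move.

```bash
python3 - <<'E'
from station import ctrl
from h import *
np.set_printoptions(precision=4,suppress=True)
S=ctrl.get_image("side")
P=back(S,np.array([(290,232),(350,215),(406,298),(332,320)])/2.4+[130,100],.045)[:,:2]
Z=back(S,np.array([(264,237),(379,206),(452,334)])/2.4+[130,100],0)[:,:2]
print(P);print(Z)
c=(Z[0]+Z[2])/2;x=(Z[1]-Z[2]);x/=np.linalg.norm(x);y=np.array([-x[1],x[0]])
print((P-c)@x,(P-c)@y, "inner limits .125 .080")
o=ctrl.get_obs();R=cv2.Rodrigues(np.array(o['tool_rot']))[0];print(o['tool_pos'],o['t'])
print("to button",R.T@(np.array([.459,-.382,.10])-o['tool_pos']))
for n in ["wrist"]:
    p=ctrl.get_image(n);cv2.imwrite("pics/w3.png",p['image'])
E
```

```text
[[0.4905 0.1766]
 [0.5812 0.1862]
 [0.6102 0.0111]
 [0.5054 0.0012]]
[[ 0.4597  0.2222]
 [ 0.6402  0.2383]
 [ 0.6632 -0.03  ]]
[ 0.0862  0.0881 -0.0888 -0.0898] [ 0.0638 -0.0274 -0.0413  0.0639] inner limits .125 .080
[0.5533 0.0624 0.3061] 5.75
to button [ 0.1434 -0.431   0.2063]
```

View pics/w3.png

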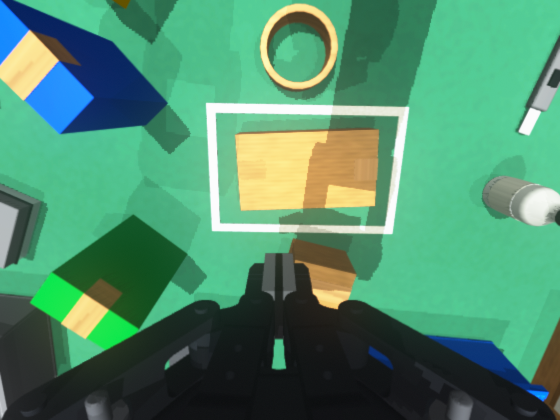

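Wrist view confirms the carton (238–378, 130–210) is inside the tape with a gap on every side, and the neighbours have not moved. On to the button.

```bash
python3 -m jog '[0,0.018,-0.054,0,0,0,0, 0,0.018,-0.054,0,0,0,0, 0,0.018,-0.054,0,0,0,0, 0,0.018,-0.054,0,0,0,0, 0,0.018,-0.054,0,0,0,0, 0,0.018,-0.054,0,0,0,0, 0,0.018,-0.054,0,0,0,0, 0,0.018,-0.054,0.04,0,0,0, 0,0,0,0.05,0,0,0, 0,0,0,0,0,0,0]'
python3 - <<'E'
from station import ctrl
from h import *
np.set_printoptions(precision=4,suppress=True)
o=ctrl.get_obs();p=wristp(ctrl.get_image("wrist"),o);cv2.imwrite("pics/w4.png",p['image'])
print(o['tool_pos'])
for b in ctrl.boxes_of("scan",p)[:3]:print(b)
for b in ctrl.boxes_of("scan_top",p)[:2]:print(b,back(p,[b['box'][:2]],.046))
E
```

```text
t: 7.05
tool_pos: [0.4573, -0.375, 0.2135]
tool_rot: [0.175, -3.127, -0.017]
contact_force: [-0.7, 0.4, -0.9]
opening: -0.0002
[ 0.4573 -0.375   0.2135]
{'box': [274.6, 198.5, 33.8, 31.0], 'p': 0.71}
{'box': [272.6, 197.7, 30.9, 36.5], 'p': 0.68} [[ 0.4647 -0.3783  0.046 ]]
```

View pics/w4.png

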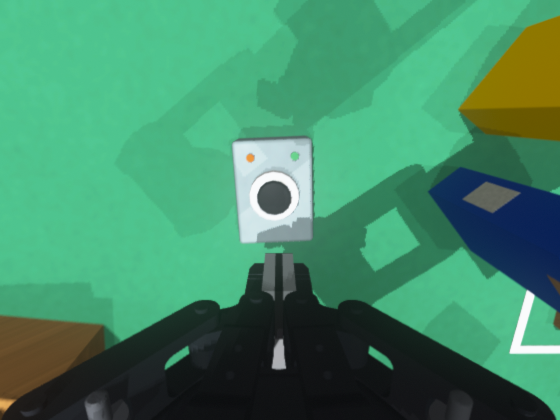

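The wrist view shows the button at (274,198) in its collar. The x estimates differ by about 7 mm, so I'll triangulate with all three views.

```bash
python3 - <<'E'
from station import ctrl
from h import *
from scipy.optimize import least_squares
np.set_printoptions(precision=4,suppress=True)
o=ctrl.get_obs();w=wristp(ctrl.get_image("wrist"),o);T=ctrl.get_image("top");S=ctrl.get_image("side")
def blob(p,uv):
    r=12;x,y=int(uv[0]),int(uv[1]);g=p['image'][y-r:y+r,x-r:x+r].max(2);n,l,s,c=cv2.connectedComponentsWithStats((g<75).astype(np.uint8))
    i=1+np.argmax(s[1:,4]);return c[i]+[x-r,y-r],s[i]
obs=[]
for n,p,uv in(("w",w,(274,198)),("T",T,(427.5,230)),("S",S,(290.4,341))):
    c,s=blob(p,uv);print(n,c,s)
    for z in(.04,.046,.052):print(z,back(p,[c],z)[0,:2])
    obs.append((p,uv if n!="w" else c))
f=lambda X:np.concatenate([proj(p,X)[0]-u for p,u in obs])
r=least_squares(f,[.46,-.38,.046]);print(r.x,r.fun)
R=cv2.Rodrigues(np.array(o['tool_rot']))[0];print(R,o['tool_pos'],o['t']);print(proj(w,o['tool_pos']))
E
```

```text
Traceback (most recent call last):
ValueError: attempt to get argmax of an empty sequence
```

```bash
python3 - <<'E'
from station import ctrl
from h import *
from scipy.optimize import least_squares
np.set_printoptions(precision=4,suppress=True)
o=ctrl.get_obs();w=wristp(ctrl.get_image("wrist"),o);T=ctrl.get_image("top");S=ctrl.get_image("side")
g=cv2.cvtColor(cv2.imread("pics/w4.png"),cv2.COLOR_BGR2GRAY)[176:220,252:296];print(g[22])
for n,p,uv in(("w",w,(274,198)),("T",T,(427.5,230)),("S",S,(290.4,341.2))):
    print(n,[back(p,[uv],z)[0,:2] for z in(.04,.046,.052)])
obs=[(w,(274,198)),(T,(427.5,230)),(S,(290.4,341.2))]
f=lambda X:np.concatenate([proj(p,X)[0]-u for p,u in obs])
r=least_squares(f,[.46,-.38,.046]);print(r.x,r.fun)
R=cv2.Rodrigues(np.array(o['tool_rot']))[0];print(R,o['tool_pos'],o['t'],proj(w,o['tool_pos']))
E
```

```text
[251 250 251 250 241 139  81  79  82  82  82  81  81  81  81  81  82  81
  81  81  80  80  81  80  79  79  79  78  78  78  77  77  76  78  79  79
  77  76  94 175 240 250 250 250]
w [array([ 0.476 , -0.3818]), array([ 0.4743, -0.3819]), array([ 0.4727, -0.3819])]
T [array([ 0.4585, -0.3838]), array([ 0.4582, -0.3821]), array([ 0.458 , -0.3805])]
S [array([ 0.4662, -0.3714]), array([ 0.4653, -0.3745]), array([ 0.4643, -0.3775])]
[ 0.4669 -0.3818  0.0657] [ 0.5153 -1.8917  1.7417 -3.4137  1.5147 -1.3921]
[[-0.9935 -0.1135  0.003 ]
 [-0.1136  0.9935 -0.0032]
 [-0.0026 -0.0035 -1.    ]] [ 0.4617 -0.3778  0.2242] 7.35 [[278.1579 269.17  ]]
```

The arm was still settling when I took that picture, so I'll re-measure at rest.

```bash
python3 - <<'E'
from station import ctrl
from h import *
np.set_printoptions(precision=4,suppress=True)
ctrl.get_image("wrist")
o=ctrl.get_obs();w=wristp(ctrl.get_image("wrist"),o)
g=cv2.cvtColor(w['image'],cv2.COLOR_BGR2GRAY);cv2.imwrite("pics/w5.png",w['image'])
n,l,s,c=cv2.connectedComponentsWithStats((g[140:240,240:310]<130).astype(np.uint8))
for i in range(1,n):
    if s[i,4]>300:
        u=c[i]+[240,140];print(s[i],u,[back(w,[u],z)[0,:2] for z in(.04,.046,.052)])
print(o['tool_pos'],o['tool_rot'],o['t'],o['contact_force'])
E
```

```text
[ 23  33  33  34 851] [279.2421 189.4524] [array([ 0.4646, -0.3767]), array([ 0.4631, -0.3769]), array([ 0.4617, -0.377 ])]
[ 0.461  -0.3775  0.2226] [-0.1778  3.1354 -0.0023] 7.55 [-0.1336 -0.7968  0.5947]
```

```bash
python3 -m jog '[0,0,0,0.05,0,0,0, 0,0,0,0.05,0,0,0, 0,0,0,0.04,0,0,0, 0,0,0,0,0,0,0, 0,0,0,0,0,0,0, 0,0,0,0,0,0,0]'
python3 - <<'E'
from station import ctrl
from h import *
np.set_printoptions(precision=4,suppress=True)
o=ctrl.get_obs();w=wristp(ctrl.get_image("wrist"),o);print(o['tool_pos'])
cv2.imwrite("pics/w6.png",cv2.resize(w['image'][120:340,150:410],None,fx=2.5,fy=2.5))
for z in(.04,.046,.052):print(z,proj(w,[o['tool_pos'][0],o['tool_pos'][1],z]))
E
```

```text
t: 8.35
tool_pos: [0.4619, -0.3789, 0.0845]
tool_rot: [-0.177, 3.133, -0.006]
contact_force: [-0.6, 0.8, -0.3]
opening: -0.0002
[ 0.4619 -0.3789  0.0845]
0.04 [[278.6054 235.5276]]
0.046 [[278.5562 239.2144]]
0.052 [[278.5041 243.124 ]]
```

View pics/w6.png

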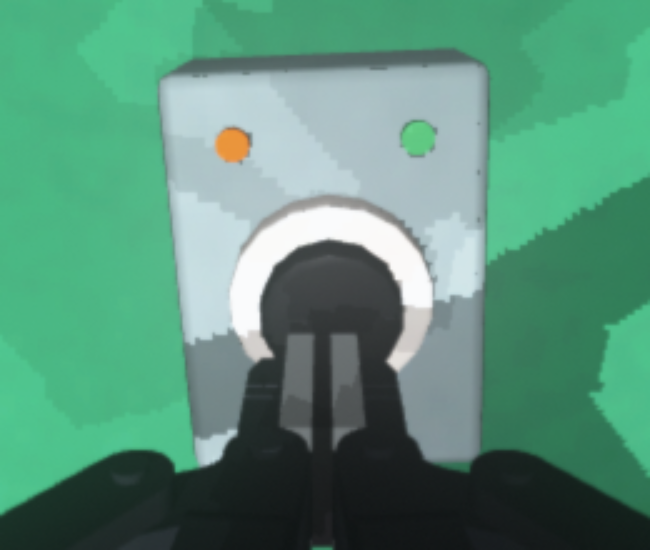

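Button centre is about (283,244) against a projected tip of (278.5,242), so the tips need about 2.5 mm along +tool y. Now press in small steps.

```bash
python3 -m jog '[0,0,0.0025,0.012,0,0,0, 0,0,0,0.01,0,0,0, 0,0,0,0.003,0,0,0, 0,0,0,0.003,0,0,0]'
python3 -m jog '[0,0,0,0.003,0,0,0, 0,0,0,0,0,0,0]'
```

```text
t: 8.9
tool_pos: [0.4603, -0.3749, 0.0557]
tool_rot: [0.177, -3.135, -0.003]
contact_force: [-8.4, 8.0, 24.2]
opening: 0.0001
t: 9.15
tool_pos: [0.4604, -0.375, 0.0556]
tool_rot: [0.178, -3.134, -0.003]
contact_force: [-11.4, 11.7, 29.7]
opening: 0.0002
```

Stopped hard at z = 0.0556. Backing off in small steps will show whether that is the button's end stop (spring force over about 6 mm) or the collar.

```bash
python3 - <<'E'
from station import ctrl
from h import *
w=ctrl.get_image("wrist");cv2.imwrite("pics/w7.png",cv2.resize(w['image'][120:340,150:410],None,fx=2.5,fy=2.5))
E
for i in 1 2; do :; done
python3 -m jog '[0,0,0,-0.003,0,0,0, 0,0,0,0,0,0,0]'
python3 -m jog '[0,0,0,-0.002,0,0,0, 0,0,0,0,0,0,0]'
python3 -m jog '[0,0,0,-0.002,0,0,0, 0,0,0,0,0,0,0]'
python3 -m jog '[0,0,0,-0.002,0,0,0, 0,0,0,0,0,0,0]'
```

```text
t: 9.45
tool_pos: [0.4603, -0.3749, 0.0559]
tool_rot: [0.177, -3.136, -0.001]
contact_force: [-5.1, 5.1, 15.1]
opening: -0.0
t: 9.7
tool_pos: [0.4603, -0.3748, 0.056]
tool_rot: [0.177, -3.136, -0.001]
contact_force: [-1.0, 2.4, 7.1]
opening: 0.0003
t: 9.95
tool_pos: [0.4603, -0.3749, 0.0575]
tool_rot: [-0.177, 3.137, 0.001]
contact_force: [-0.5, 1.9, 4.8]
opening: 0.0003
t: 10.2
tool_pos: [0.4603, -0.3749, 0.0593]
tool_rot: [-0.177, 3.137, 0.0]
contact_force: [0.4, 1.3, 3.3]
opening: -0.0003
```

View pics/w7.png

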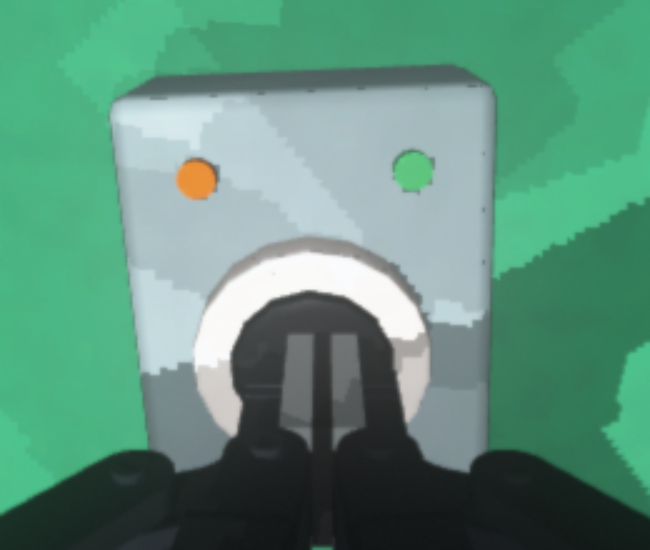

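The force drops like a spring: 7.1 N at the stop, then 4.8 N and 3.3 N over the next 3.3 mm. The picture shows the tips on the black cap inside the collar, so the button was fully down. Releasing and retreating.

```bash
python3 -m jog '[0,0,0,-0.005,0,0,0, 0,0,0,-0.03,0,0,0, 0,0,0,-0.05,0,0,0, 0,0,0,-0.05,0,0,0, 0,0,0,-0.05,0,0,0, 0,0,0,-0.03,0,0,0, 0,0,0,0,0,0,0, 0,0,0,0,0,0,0, 0,0,0,0,0,0,0]'
python3 - <<'E'
from station import ctrl
from h import *
o=ctrl.get_obs();print(o['t'],o['tool_pos'],o['contact_force'])
a=ctrl.get_image("top")['image'][100:340,130:460]
cv2.imwrite("pics/top9.png",cv2.resize(a,None,fx=2.4,fy=2.4,interpolation=cv2.INTER_CUBIC))
E
```

```text
t: 11.32
tool_pos: [0.4595, -0.3743, 0.2716]
tool_rot: [0.177, -3.134, -0.005]
contact_force: [-0.0, -1.1, 0.0]
opening: 0.0002
11.325 [ 0.45946663 -0.37430355  0.27159201] [-0.00180526 -1.11646927  0.00373584]
```

View pics/top9.png

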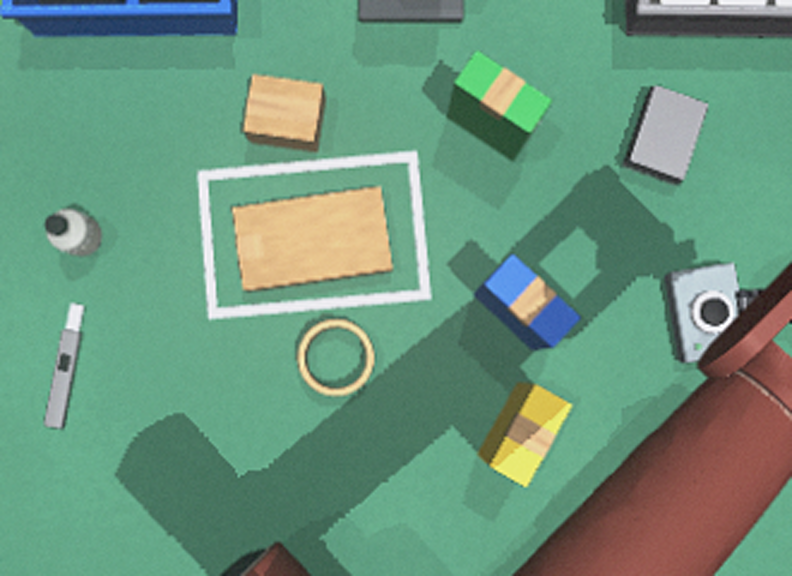

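The top view shows the carton flat at (235–392, 187–290), clear of the tape (200–430, 155–318) on all sides. Every other item is where it was, and the arm is free.

```bash
python3 -c "
from station import ctrl
print(ctrl.finish_job())"
```

```text
the job is handed in; nothing more can be done
None
```

The brown carton now lies flat inside the tape, and the scan button was pressed fully down and let go. I handed the job in at about 11.4 s of the 38 s allowed.

- **Carton:** I tipped it with the closed fingertips at about 0.16 m height, on the face away from the rectangle. A side-view measurement before the button press puts the carton at least 15 mm inside the tape at its closest edge. The final top view agrees by eye.
- **Scan button:** I pressed it until it stopped hard at z ≈ 0.0556 with about 30 N of force. As I backed off, the force fell from 7.1 to 4.8 to 3.3 N, which fits the button's spring rather than the collar. The button's travel itself was not read directly.
- **Finish:** The arm ended clear, at z ≈ 0.27 m above the control box. The other items looked unmoved in the final top view.
- **Checks that disagreed:** The cameras' estimates of the button's position differed by up to about 8 mm, partly because one picture was taken while the arm was still settling. A close wrist view settled it, with a 2.5 mm correction. A sideways force of about 1 N was still shown at the end, with the arm in free air; I took it for sensor noise.

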